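Hand over the jar's ball stopper on its dish

ROBOT

A 7-joint arm with a two-finger parallel gripper is mounted at the origin on the work surface. World frame = base frame: x ahead of the robot, y to its left, z up, the work surface at z = 0. Lengths are in m, angles in rad, forces in N, time in s.
With the tool pointing down it reaches from about 0.425 to 1.025 m from the base axis. Payload 3.6 kg.
Tool frame: the origin (TCP) lies at the very end of the fingers, on their centre line; the grasp point (between the pads) lies 19 mm behind it; z points along the fingers, y is the line along which they close (so a half turn about z gives the same grasp; the last joint's range is limited). The gripper opens to 85 mm and grips with 20 to 120 N. Pads are 22 mm wide; open, the fingers measure 114 mm over their backs; the gripper's body (76 mm by 85 mm) begins 54 mm behind the grasp point. The pads swing forward as they close: fully open they stand 13 mm farther back than shut.
Start: joints at [-1.393, 0.591, 0.048, 1.609, -0.033, 0.943, -0.034], TCP at [0.194, 0.699, 0.231] pointing down, gripper open.
Joint ranges: [-2.69, 2.69], [-0.47, 2.24], [-1.27, 1.36], [0.19, 2.51], [-1.53, 4.68], [0.08, 2.07], [-3.09, 3.09]. Speed limits (rad/s): [2.57, 2.57, 3.14, 3.14, 3.14, 3.14, 3.14].

INTERFACE

Orientations are given as a unit quaternion [x, y, z, w].
In Python, from station import bot gives the robot as it stands.
- The arm moves only by the tool arm_command, never from a script. Its argument "rows" is text: rows parted by semicolons, each of 6 numbers parted by spaces: the shift along the tool's x, y, z each as a share of 500 mm, from -1 to 1, then the turn, a rotation vector about the tool's x, y, z each as a share of 360 degrees, from -1 to 1. A call has 1 to 5 rows; each row is the pose to reach, as a shift and turn from the pose commanded when the call began, along the tool's axes at that moment, turning the shorter way round; what a row does not reach only later rows make up. A row lasts 1/12 s, in which the tool goes at most 41.7 mm and 7.16 degrees, less where a joint would pass 70% of its speed; a pose out of reach is approached as far as the arm can. A call with a number of a shift or a turn outside -1 to 1 is refused whole. A call with a gripper value outside its range is refused whole. "gripper" is the opening, from 0 (shut) to 1 (fully open), set as the call begins (left out, the last holds). The fingers move at their own pace and stop on an object; "newtons" is the grip in N (left out, the last holds). Time passes only in rows, so rows that repeat a pose let the fingers close. It gives the time, the measured TCP pose, the force, the opening and the grip force at its end, in the units of the state.
- bot.state(): the state, without advancing time (a new reading comes with each control period).
- bot.grab_frame(name): name is "scene" or "side" or "wrist"; returns the picture (420x560x3 uint8, red, green, blue); there is no depth.
- bot.camera_params(name): a dict with "mtx" (3x3 intrinsics, pixels), "rvec" (rotation vector, rad) and "tvec" (3), from world to camera coordinates, as OpenCV has them. Camera axes: x right, y down, z forward; pixel columns grow to the right and rows downward; lengths in m; the calibration is good to about 2 mm. A picture is of the moment at which its call begins: read the wrist's pose just before it. camera_params takes no time and is no camera call; for the wrist camera it gives the pose at the moment of the call.
- bot.sign_off(): hands the job in; it is judged then, once.
The state is a dict: "time_s": time; "joint_pos": joint angles; "qd": joint speeds; "tau": joint torques, N m; "position": TCP position; "eef_rot": TCP orientation; "wrist_force": force on the tool from outside, world axes, zero at the start; "wrist_torque": the same for the moment, N m; "opening": finger opening in m; "grasp_force": force on a finger pad.
Only numpy, scipy, OpenCV 4.12 (cv2) and the standard library are available. Lean on these libraries where they do the work, as an engineer would, in place of code of your own. Each camera call takes 0.05 s, during which the arm holds its last target. There are 200 camera calls.

TASK

The amber jar's ball stopper lies loose in the small two-eared steel dish, and the first-aider at the front edge of the shelf is to take it on the dish, clean, so do not touch the ball itself. Take the dish by one ear, lift it clear of the shelf, and only then give it a quarter turn in the air, level all the while and with the ball staying in the middle, until the free ear points squarely at the front edge and the ear you hold is towards the robot. Finish still holding the dish like that over the shelf, level and still, its underside about 12 cm above the shelf top, with the other things left where they are.

Things in the scene. Friction and masses are not known exactly. Their poses are not given: they have to be found in the camera images.
- dish_middle (a point): On the axis of the round steel dish, 15 mm above its underside (half-way up). Dish 109 mm across, rim 30 mm above the underside, foot 60 mm across, two opposite flat ears, 110 to 225 g. Axes: x along the line through both ears (towards ear_a), z up out of the dish. At the start it stands on the shelf with the ear line roughly along the shelf's length (world y), up to 30 degrees off.
- ear_a (a point): Middle of one ear of the dish: 75 mm from the dish's axis along its +x, 27 mm above its underside. The ear is a level flat bar, 20 mm wide (along the dish's y), 8 mm thick, reaching from the rim (52 mm from the axis) to 97 mm from the axis. It can be pinched across its 20 mm width from above; both ears are alike, either may be used.
- ear_b (a point): Middle of the other ear, the same in size and height, at the dish's -x, 75 mm from its axis.
- stopper_center (a point): Centre of the amber glass ball stopper, 28 mm across, 29 g, loose in the middle of the dish (centre 24 mm above the dish's underside). The dish's inside is a spherical hollow of radius 86 mm, lowest in the middle (10 mm above the underside); the ball rolls freely in it, off the middle if the dish is tilted or jerked.
- tin_top (a point): Middle of the top of the white first-aid tin with its hinged lid shut: 120 x 180 mm, 69 mm high, fixed. It stands beside the dish, sometimes on its left and sometimes on its right.
- jar_middle (a point): Open amber glass jar, 66 mm across, 82 mm high; this point is on its axis half-way up. It stands in the row at the front.
- eye_cup_middle (a point): Clear plastic eye cup on a foot, 40 mm across, 44 mm high; point on its axis half-way up. In the row at the front.
- dose_cup_middle (a point): White plastic dosing cup, 42 mm across, 34 mm high; point on its axis half-way up. In the row at the front.
- tweezers_middle (a point): Steel tweezers lying flat, 117 mm long, 7 mm high; point in their middle. Between the robot and the dish.
- pill_box_middle (a point): White weekly pill box, 34 x 154 x 22 mm, lying flat; point in its middle. Between the robot and the dish.
- thermometer_middle (a point): White digital thermometer lying flat, 122 mm long, 11 mm high; point in its middle, half-way up. Between the robot and the dish, to one side.
- shelf_front (a point): Fixed point on the pale acacia shelf top (at height 0), 40 mm in from the middle of its straight front edge. The front edge is the one away from the robot, at world x = 840 mm, parallel to world y. Axes: x points squarely out over the front edge, z up. A clip on the edge, within 100 mm of its middle, holds a splint upright: 26 mm wide, 143 mm above the shelf top.
Mind the look-alikes: they are no part of the job. Of the things like the part that bears stopper_center, leave any that is green or purple; of the rest the smaller one is meant.

How it is judged:
On the way:
1. the dish is lifted level, at least 6 cm off the shelf, not yet turned, with the ball in its middle (height (world z) of dish_middle above 0.075 m and angle between the x axis of dish_middle and the x axis of shelf_front, either way round above 0.8 rad and horizontal distance between stopper_center and dish_middle below 0.015 m and contact force between the fingers and dish above 0.5 N), for 0.2 s.
At the end, for the whole second after the job is handed in: Held by the ear towards the robot and nothing else: underside 8 to 20 cm over the shelf, ear line within 0.2 rad of square to the front edge, tilt under 0.1 rad, at rest (under 3 cm/s, 0.2 rad/s), ball within 10 mm of the dish's middle, other loose things within 15 mm of their starts (height (world z) of dish_middle between 0.095 and 0.215 m and angle between the x axis of dish_middle and the x axis of shelf_front, either way round below 0.2 rad and angle between dish_middle's own z axis and vertical below 0.1 rad and horizontal distance between stopper_center and dish_middle below 0.01 m and distance between stopper_center and dish_middle below 0.016 m and linear speed of dish below 0.03 m/s and angular speed of dish below 0.2 rad/s and contact force between the fingers and dish above 1 N and contact force between dish and shelf below 0.1 N and contact force between dish and tin below 0.1 N and contact force between dish and jar below 0.1 N and distance of each of jar_middle, eye_cup_middle, dose_cup_middle, tweezers_middle, pill_box_middle, thermometer_middle from where it was at the start of the episode below 0.015 m and ((x of shelf_front in the frame of dish_middle below 0 m and distance between the grasp point and ear_a below 0.035 m) or (x of shelf_front in the frame of dish_middle above 0 m and distance between the grasp point and ear_b below 0.035 m))); the arm keeps its last pose, push and grip.
It fails at once if the ball rolls more than 22 mm from the dish's middle (horizontal distance between stopper_center and dish_middle above 0.022 m).
It fails at once if the dish is tipped more than 0.2 rad from level (angle between dish_middle's own z axis and vertical above 0.2 rad).
It fails at once if the robot touches the ball (contact force between any of the fingers, the arm and stopper above 0.1 N).
It fails at once if another thing on the shelf is pushed more than 15 mm or knocked over (distance of any of jar_middle, eye_cup_middle, dose_cup_middle, tweezers_middle, pill_box_middle, thermometer_middle from where it was at the start of the episode above 0.015 m).
It fails at once if the dish is turned on the shelf instead of in the air (height (world z) of dish_middle below 0.035 m and angle between the x axis of dish_middle and the x axis of shelf_front, either way round below 0.75 rad).
It also fails if it takes over 42 s, if anything falls off the work surface, if the arm or the gripper's body presses on something with over 40 N, if the wrist force passes 120 N, or if a joint passes its speed limit or range.

## Working session

There is one attempt and no reset: what is moved stays moved. The work goes in short steps, Python scripts to look and compute and a tool call to move; the robot and the scene stay as the last step left them, time stands still between calls to the robot, and variables do not carry over. Pictures are saved under pics/ and viewed, at most 10 in all, crops included, and the job is handed in when it is done.

Besides the shell and the picture viewer there is one more tool, called as a command line: name --argument value ..., lists and objects as JSON in quotes. arm_command: Moves the arm, as the interface text tells. Its arguments: {"type":"object","properties":{"rows":{"type":"string"},"gripper":{"type":"number"},"newtons":{"type":"number"}},"required":["rows"]}

```bash
mkdir -p pics; python3 - <<'E'
from station import bot
import cv2,numpy as np
s=bot.state();print(s['time_s'],s['position'],s['eef_rot'],s['opening'])
for n in("scene","side"):
    f=bot.grab_frame(n);cv2.imwrite(f'pics/{n}0.png',cv2.resize(f[:,:,::-1],(784,588)));np.save(f'pics/{n}0.npy',f)
    p=bot.camera_params(n);R=cv2.Rodrigues(np.array(p['rvec']))[0];print(n,-R.T@np.array(p['tvec']).ravel(),R[2])
E
```

```text
0.0 [0.19372237 0.69776078 0.2301287 ] [ 1.34948473e-01  9.90851957e-01 -1.14147188e-03 -7.30648155e-05] 0.08518764687252028
scene [0.97876087 0.48235412 0.89651946] [-0.39864626 -0.47131565 -0.78672912]
side [ 0.42261772 -0.70476426  0.57832899] [ 0.17907151  0.79789067 -0.57559001]
```

View pics/scene0.png

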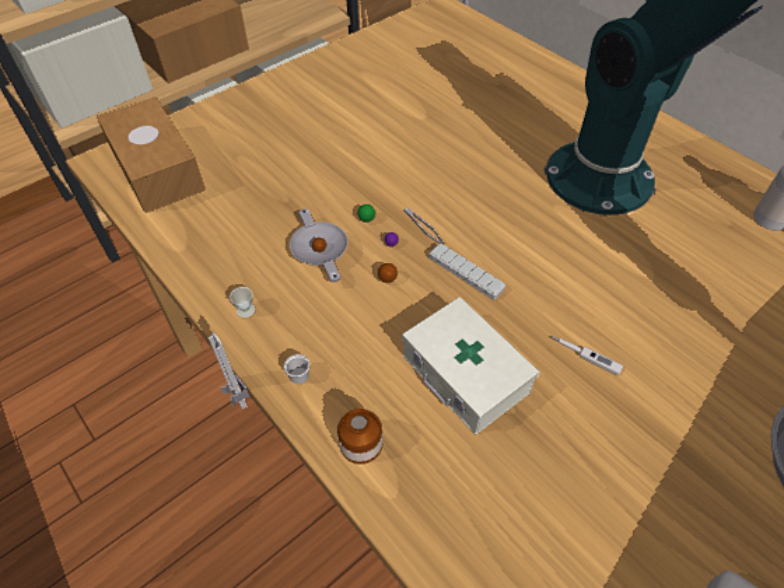

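View pics/side0.png

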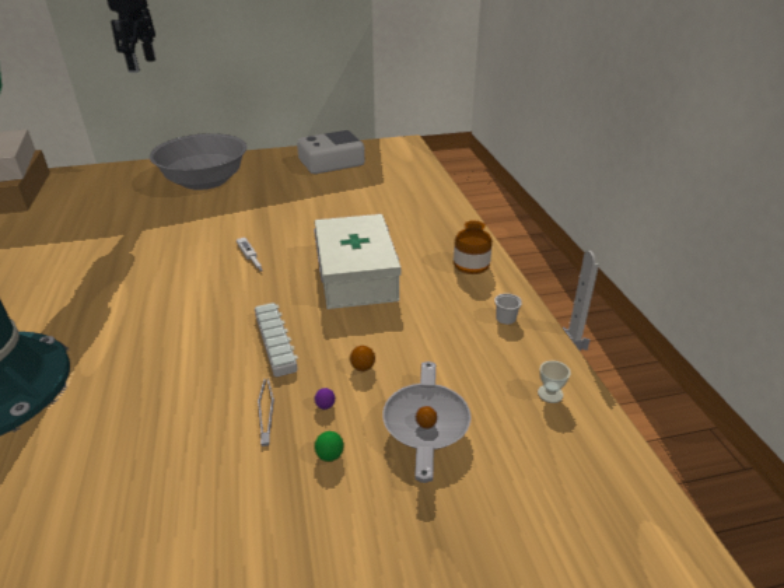

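The pictures show four balls. In scene pixels:
- Amber ball in the dish at (319,244).
- Larger amber ball at (387,272).
- Green ball at (367,213).
- Purple ball at (391,239).

The smaller amber ball, the one in the dish, is meant. The ear tips are at scene (305,213) and (334,277), and at side (425,475) and (429,368). The tin is on the dish's left (+y), so I'll take the ear on the -y side.

```bash
cat > h.py <<'E'
from station import bot
import cv2,numpy as np
def cam(n,p=None):
    p=p or bot.camera_params(n);return np.array(p['mtx']),cv2.Rodrigues(np.array(p['rvec'],float))[0],np.array(p['tvec'],float).ravel()
def ray(c,uv):
    K,R,t=c;d=R.T@np.linalg.solve(K,[uv[0],uv[1],1.]);return -R.T@t,d
def onz(c,uv,z):
    o,d=ray(c,uv);return o+d*(z-o[2])/d[2]
def tri(c1,u1,c2,u2):
    P=[c[0]@np.c_[c[1],c[2]] for c in(c1,c2)]
    X=cv2.triangulatePoints(P[0],P[1],np.array(u1,float).reshape(2,1),np.array(u2,float).reshape(2,1)).ravel();return X[:3]/X[3]
E
python3 - <<'E'
from h import *
np.set_printoptions(precision=4,suppress=True)
C={n:cam(n) for n in('scene','side')};k=1/1.4
def amber(n,u):
    f=np.load(f'pics/{n}0.npy');h=cv2.cvtColor(f,cv2.COLOR_RGB2HSV)
    m=((h[...,0]<14)&(h[...,1]>190)).astype(np.uint8);_,l,st,ce=cv2.connectedComponentsWithStats(m)
    r=[(np.hypot(*(c-np.array(u)*k)),tuple(c.round(1)),s[4]) for c,s in zip(ce[1:],st[1:])];return min(r)[1:]
b1,b2=amber('scene',(319,244)),amber('side',(426,417));print('ball',b1,b2,tri(C['scene'],b1[0],C['side'],b2[0]))
for nm,a,b in(('earfar -y tip',(304,211),(425,477)),('ear +y tip',(335,279),(429,366)),):
    a,b=np.array(a)*k,np.array(b)*k
    print(nm,tri(C['scene'],a,C['side'],b),onz(C['scene'],a,.027),onz(C['side'],b,.027))
for nm,a,b in(('jar',(360,425),(473,238)),('eye',(243,302),(553,383)),('dose',(297,369),(508,309)),('splint top',(214,336),(591,252)),('tin top',(469,350),(355,241))):
    print(nm,tri(C['scene'],np.array(a)*k,C['side'],np.array(b)*k))
f=np.load('pics/side0.npy')[240:360,230:360];cv2.imwrite('pics/crop.png',cv2.resize(f[:,:,::-1],None,fx=4,fy=4))
E
```

```text
ball ((np.float64(227.3), np.float64(174.3)), np.int32(70)) ((np.float64(301.0), np.float64(291.0)), np.int32(1)) [ 0.5754 -0.2068  0.033 ]
earfar -y tip [ 0.5476 -0.3017  0.0277] [ 0.5457 -0.3019  0.027 ] [ 0.5493 -0.302   0.027 ]
ear +y tip [ 0.6035 -0.1257  0.0255] [ 0.6037 -0.1245  0.027 ] [ 0.6035 -0.1276  0.027 ]
jar [0.7565 0.1395 0.0576]
eye [ 0.7561 -0.1921  0.0219]
dose [ 0.7618 -0.0204  0.0186]
splint top [ 0.8514 -0.0737  0.1419]
tin top [0.5513 0.1564 0.0704]
```

View pics/crop.png

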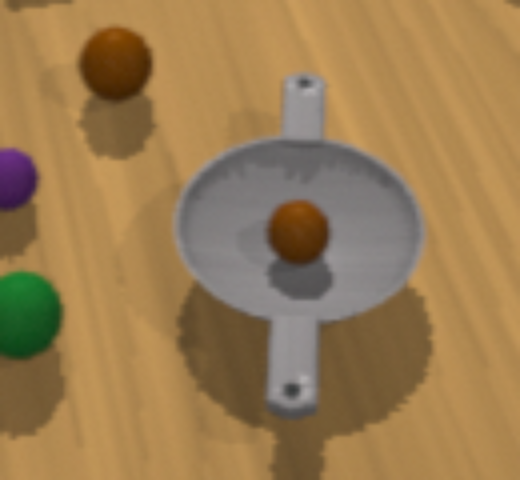

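The crop confirms it: the small amber ball sits in the two-eared dish, and the larger amber ball (116,64) lies on the shelf beside it. The dish centre is about (0.576,-0.212), and the near ear points at -107.7°. Next I'll compute the approach.

```bash
cat >> h.py <<'E'
from scipy.spatial.transform import Rotation as Ro
def rows(wps,base=None):
    """wps: (x,y,z,yaw of tool y deg), tool down; base = (pos,quat) commanded at call start"""
    s=bot.state();p0,q0=base or (s['position'],s['eef_rot']);R0=Ro.from_quat(q0)
    for x,y,z,a in wps:
        a=np.radians(a);ty=np.array([np.cos(a),np.sin(a),0]);tz=np.array([0,0,-1.]);R=Ro.from_matrix(np.c_[np.cross(ty,tz),ty,tz])
        d=R0.inv().apply(np.array([x,y,z])-p0)/.5;r=(R0.inv()*R).as_rotvec()/(2*np.pi)
        print(' '.join(f'{v:.4f}' for v in [*d,*r]))
E
python3 -c "
from h import *
rows([(.43,.35,.25,30),(.554,-.28,.25,-17.7)])
c={n:cam(n) for n in('scene','side')}
print(onz(c['scene'],np.array((367,213))/1.4,.02),onz(c['scene'],(227.3,174.3),.024))"
```

```text
-0.6414 -0.5441 -0.0383 -0.0003 0.0001 0.1236
-1.2173 -1.6919 -0.0360 -0.0002 0.0003 0.2561
[ 0.45090005 -0.22232838  0.02      ] [ 0.57498103 -0.21513305  0.024     ]
```

arm_command --rows "-0.64 -0.54 -0.04 0 0 0.12;-0.64 -0.54 -0.04 0 0 0.12;-0.64 -0.54 -0.04 0 0 0.12;-0.64 -0.54 -0.04 0 0 0.12;-0.64 -0.54 -0.04 0 0 0.12" --gripper 0.6

```text
time_s: 0.52
position: [0.3119, 0.5246, 0.2409]
eef_rot: [0.436, 0.9, -0.0, -0.0]
wrist_force: [0.5, 0.5, -0.6]
opening: 0.0509
grasp_force: 0.0
```

```bash
python3 -c "
from h import *
rows([(.45,.25,.25,20),(.554,-.28,.25,-17.7)]);s=bot.state();print(s['position'],s['time_s'])"
```

```text
-0.6022 -0.1241 -0.0178 -0.0001 0.0001 0.0509
-1.5626 -0.6185 -0.0171 -0.0001 0.0001 0.1557
[0.31188566 0.52464748 0.24093255] 0.5167
```

arm_command --rows "-0.6 -0.12 -0.02 0 0 0.05;-0.6 -0.12 -0.02 0 0 0.05;-0.6 -0.12 -0.02 0 0 0.05;-0.6 -0.12 -0.02 0 0 0.05;-0.6 -0.12 -0.02 0 0 0.05"

```text
time_s: 0.93
position: [0.4072, 0.3398, 0.2479]
eef_rot: [0.569, 0.823, -0.0, 0.0]
wrist_force: [1.6, -0.0, -0.3]
opening: 0.0515
grasp_force: 0.0
```

```bash
python3 -c "
from h import *
rows([(.554,-.27,.22,-17.7)]);s=bot.state();print(s['position'],s['time_s'])"
```

```text
-1.2447 -0.1564 0.0563 -0.0001 0.0001 0.1067
[0.40721371 0.33981788 0.24790517] 0.9333
```

arm_command --rows "-0.83 -0.1 0.03 0 0 0.1;-0.83 -0.1 0.03 0 0 0.1;-0.83 -0.1 0.03 0 0 0.1;-0.83 -0.1 0.03 0 0 0.1;-0.83 -0.1 0.03 0 0 0.1"

```text
time_s: 1.35
position: [0.4564, 0.1377, 0.2405]
eef_rot: [0.796, 0.606, 0.0, -0.0]
wrist_force: [0.7, 0.2, 0.7]
opening: 0.0511
grasp_force: 0.0
```

```bash
python3 -c "
from h import *
rows([(.554,-.27,.22,-17.7)]);s=bot.state();print(s['position'],s['time_s'])"
```

```text
-0.7338 0.4055 0.0408 -0.0000 -0.0000 0.0062
[0.45643944 0.1376545  0.24051107] 1.35
```

arm_command --rows "-0.73 0.4 0.04 0 0 0.006;-0.73 0.4 0.04 0 0 0.006;-0.73 0.4 0.04 0 0 0.006;-0.73 0.4 0.04 0 0 0.006;-0.73 0.4 0.04 0 0 0.006"

```text
time_s: 1.77
position: [0.5054, -0.0644, 0.2303]
eef_rot: [0.805, 0.593, -0.0, -0.0]
wrist_force: [1.0, 1.2, 0.8]
opening: 0.0514
grasp_force: 0.0
```

```bash
python3 -c "
from h import *
rows([(.554,-.28,.20,-17.7)]);s=bot.state();print(s['position'],s['time_s'])"
```

```text
-0.3829 0.2209 0.0605 -0.0001 -0.0000 0.0012
[ 0.50536442 -0.06439146  0.23032796] 1.7667
```

arm_command --rows "-0.38 0.22 0.06 0 0 0;-0.38 0.22 0.06 0 0 0;-0.38 0.22 0.06 0 0 0;-0.38 0.22 0.06 0 0 0;-0.38 0.22 0.06 0 0 0"

```text
time_s: 2.18
position: [0.5511, -0.2656, 0.2016]
eef_rot: [0.805, 0.593, -0.0, -0.001]
wrist_force: [0.3, -0.2, -0.1]
opening: 0.0515
grasp_force: 0.0
```

arm_command --rows "0 0 0 0 0 0;0 0 0 0 0 0;0 0 0 0 0 0"

```text
time_s: 2.43
position: [0.5507, -0.2634, 0.2017]
eef_rot: [0.806, 0.593, -0.0, -0.001]
wrist_force: [0.4, 0.5, 0.2]
opening: 0.0517
grasp_force: 0.0
```

```bash
python3 - <<'E'
from h import *
s=bot.state();print(s['position'],s['joint_pos'],s['time_s']);p=bot.camera_params('wrist');f=bot.grab_frame('wrist')
np.save('pics/w1.npy',f);import pickle;pickle.dump(p,open('pics/w1.pkl','wb'));cv2.imwrite('pics/w1.png',f[:,:,::-1])
E
```

```text
[ 0.55066933 -0.26341925  0.20173347] [ 0.00356347  0.53326419  0.52716516  1.91552935 -0.3686155   0.7909797
  0.43157853] 2.4333
```

View pics/w1.png

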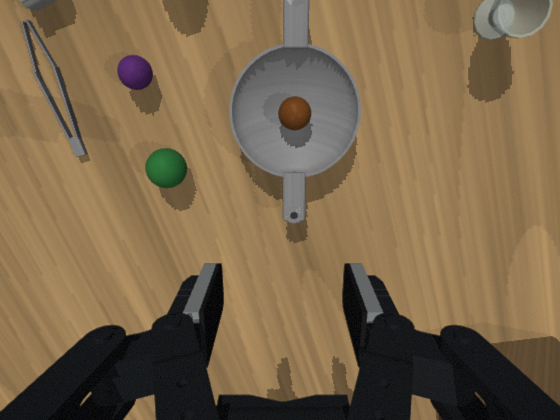

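The wrist picture shows the dish's near ear at columns 283-305, rows 175-222, with the rim centre near (295,110) and the ball at (295,113). The view is clear, so I'll refine from it.

```bash
python3 - <<'E'
from h import *
import pickle
np.set_printoptions(precision=4,suppress=True)
f=np.load('pics/w1.npy');c=cam('wrist',pickle.load(open('pics/w1.pkl','rb')))
h=cv2.cvtColor(f,cv2.COLOR_RGB2HSV);m=((h[...,1]<60)&(h[...,2]>70)).astype(np.uint8)
P=[]
for r in(182,190,198,206,2,10,20,30):
    x=np.flatnonzero(m[r,265:325])+265;e=[onz(c,(u,r),.031) for u in(x.min()-.5,x.max()+.5)]
    q=(e[0]+e[1])/2;P.append(q);print(r,x.min(),x.max(),np.linalg.norm(e[0]-e[1]),q)
P=np.array(P)[:,:2];d=np.linalg.svd(P-P.mean(0))[2][0];d*=-np.sign(d[1]);print('dir to -y ear deg',np.degrees(np.arctan2(d[1],d[0])))
n=P.mean(0);col=np.flatnonzero(m[:,290:299].mean(1)>.5);t=col[col<240].max();print('tip',t,onz(c,(294,t+.5),.031))
hb=((h[...,0]<14)&(h[...,1]>190)).astype(np.uint8);_,l,st,ce=cv2.connectedComponentsWithStats(hb[60:160,240:350]);i=1+st[1:,4].argmax();ub=ce[i]+[240,60]
b=onz(c,ub,.024)[:2];b2=n+d*((b-n)@d);print('ball',ub,b,'off line',b-b2)
tip=onz(c,(294,t+.5),.031)[:2];tp=n+d*((tip-n)@d);ctr=tp-.097*d;print('ctr',ctr)
E
```

```text
182 283 305 0.02014102538608674 [ 0.5584 -0.2702  0.031 ]
190 283 304 0.01940344855360748 [ 0.5559 -0.277   0.031 ]
198 283 304 0.0195434702811457 [ 0.5538 -0.2841  0.031 ]
206 283 304 0.01968552761628471 [ 0.5516 -0.2913  0.031 ]
2 283 308 0.01962649553028064 [ 0.5999 -0.1359  0.031 ]
10 283 308 0.019747588579789675 [ 0.5984 -0.1411  0.031 ]
20 283 308 0.019901072548377075 [ 0.5964 -0.1476  0.031 ]
30 283 308 0.020056961077041937 [ 0.5944 -0.1543  0.031 ]
dir to -y ear deg -107.3049419520169
tip 222 [ 0.5475 -0.3066  0.031 ]
ball [287.8 120. ] [ 0.5687 -0.2184] off line [-0.0052  0.0016]
ctr [ 0.5757 -0.2138]
```

```bash
python3 -c "
from h import *
rows([(.555,-.2806,.06,-17.3),(.555,-.2806,.011,-17.3)])"
```

```text
-0.0331 0.0190 0.2836 -0.0003 -0.0002 0.0002
-0.0332 0.0191 0.3816 -0.0003 -0.0002 0.0002
```

arm_command --rows "-0.033 0.019 0.07 0 0 0;-0.033 0.019 0.14 0 0 0;-0.033 0.019 0.2 0 0 0;-0.033 0.019 0.25 0 0 0;-0.033 0.019 0.28 0 0 0"

```text
time_s: 2.9
position: [0.5544, -0.2785, 0.0596]
eef_rot: [0.804, 0.594, -0.0, -0.002]
wrist_force: [-0.4, 0.5, 0.4]
opening: 0.0513
grasp_force: 0.0
```

arm_command --rows "0 0 0 0 0 0;0 0 0 0 0 0"

```text
time_s: 3.07
position: [0.5554, -0.2802, 0.062]
eef_rot: [0.805, 0.594, -0.0, -0.001]
wrist_force: [-0.1, 0.0, 0.1]
opening: 0.0509
grasp_force: 0.0
```

```bash
python3 -c "
from h import *
s=bot.state();print(s['position']);rows([(.555,-.2806,.011,-17.3)])
f=bot.grab_frame('wrist');cv2.imwrite('pics/w2.png',f[:,:,::-1])"
```

```text
[ 0.55536475 -0.28019169  0.06200813]
-0.0011 -0.0003 0.1020 -0.0003 -0.0002 0.0004
```

View pics/w2.png

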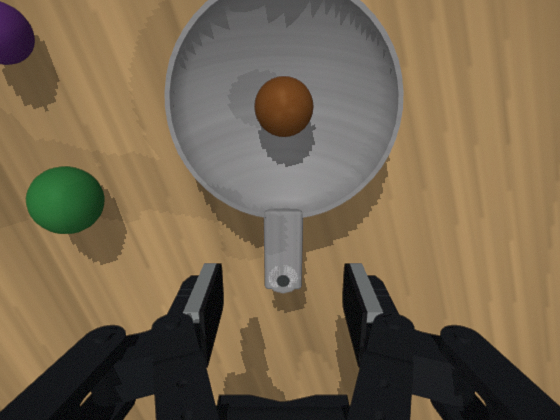

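The picture shows the ear (columns 265-301) centred between the fingers, whose inner edges are at 222 and 343. I'll descend and close.

arm_command --rows "0 0 0.03 0 0 0;0 0 0.06 0 0 0;0 0 0.085 0 0 0;0 0 0.1 0 0 0;0 0 0.1 0 0 0"

```text
time_s: 3.53
position: [0.5551, -0.2818, 0.0118]
eef_rot: [0.805, 0.593, -0.0, -0.001]
wrist_force: [0.2, -0.3, 0.1]
opening: 0.0511
grasp_force: 0.0
```

```bash
python3 -c "
from h import *
s=bot.state();print(s['position']);rows([(.555,-.2806,.011,-17.3)])
f=bot.grab_frame('side');cv2.imwrite('pics/s2.png',cv2.resize(f[200:400,200:400,::-1],None,fx=3,fy=3))"
```

```text
[ 0.55510788 -0.28182923  0.011765  ]
0.0023 -0.0009 0.0015 -0.0002 -0.0001 0.0001
```

View pics/s2.png

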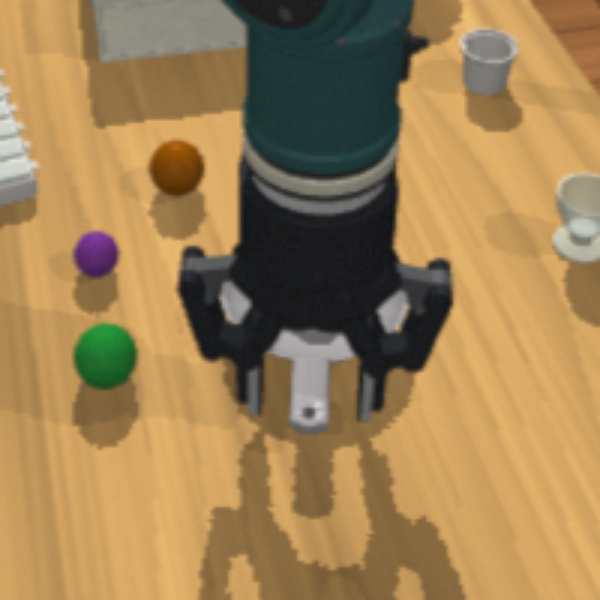

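The side view shows the fingers straddling the ear evenly, so I'll close in stages.

arm_command --rows "0 0 0 0 0 0;0 0 0 0 0 0;0 0 0 0 0 0;0 0 0 0 0 0" --gripper 0.29 --newtons 20

```text
time_s: 3.92
position: [0.5557, -0.2827, 0.013]
eef_rot: [0.805, 0.593, 0.0, 0.0]
wrist_force: [-1.0, -0.1, -0.5]
opening: 0.025
grasp_force: 0.0
```

arm_command --rows "0 0 0 0 0 0;0 0 0 0 0 0;0 0 0 0 0 0;0 0 0 0 0 0;0 0 0 0 0 0" --gripper 0.0 --newtons 20

```text
time_s: 4.33
position: [0.5556, -0.2828, 0.0127]
eef_rot: [0.805, 0.593, 0.0, 0.0]
wrist_force: [-0.2, -1.0, 4.0]
opening: 0.0196
grasp_force: 24.4
```

arm_command --rows "0 0 0 0 0 0;0 0 0 0 0 0;0 0 0 0 0 0;0 0 0 0 0 0;0 0 0 0 0 0" --gripper 0.0 --newtons 100

```text
time_s: 4.75
position: [0.5555, -0.2829, 0.0126]
eef_rot: [0.805, 0.593, 0.0, 0.0]
wrist_force: [-1.4, -0.3, 4.0]
opening: 0.0178
grasp_force: 97.6
```

```bash
python3 -c "
from h import *
s=bot.state();print(s['position'],s['eef_rot'],s['wrist_torque'])
f=bot.grab_frame('wrist');cv2.imwrite('pics/w3.png',f[:,:,::-1])"
```

```text
[ 0.55552434 -0.28291766  0.01262754] [8.05455611e-01 5.92655995e-01 3.42880720e-05 3.60693812e-04] [-0.02725677  0.15510498  0.0498507 ]
```

View pics/w3.png

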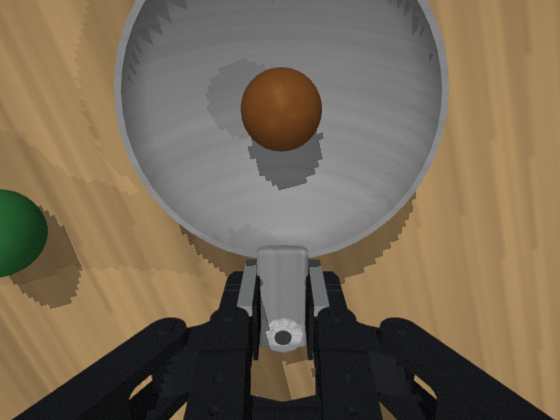

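The ear is gripped at 98 N, with the ball centred at (281,109). I'll lift slowly.

arm_command --rows "0 0 -0.002 0 0 0;0 0 -0.005 0 0 0;0 0 -0.01 0 0 0;0 0 -0.015 0 0 0;0 0 -0.02 0 0 0"

```text
time_s: 5.22
position: [0.555, -0.282, 0.0221]
eef_rot: [0.805, 0.593, -0.0, -0.001]
wrist_force: [-0.5, 0.1, -2.3]
opening: 0.0174
grasp_force: 97.7
```

```bash
python3 -c "
from h import *
s=bot.state();print(s['position'],s['eef_rot'],s['wrist_force'],s['wrist_torque'])
f=bot.grab_frame('wrist');cv2.imwrite('pics/w4.png',f[:,:,::-1])"
```

```text
[ 0.55495951 -0.28202057  0.02209513] [ 8.05286930e-01  5.92884974e-01 -2.35337004e-04 -5.59305868e-04] [-0.45221825  0.12576537 -2.30972641] [-0.10632374  0.04060543 -0.03836306]
```

View pics/w4.png

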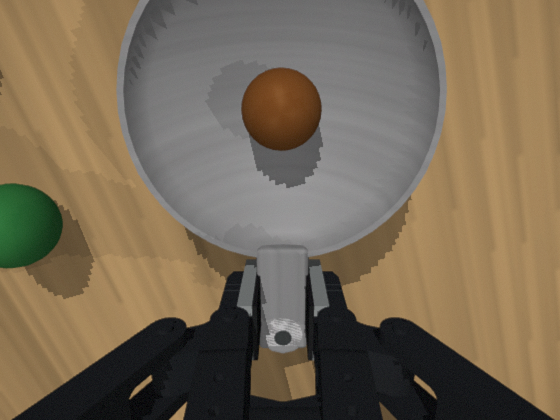

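The dish hangs level and the ball hasn't moved, still at (281,109). I'll keep lifting.

arm_command --rows "0 0 -0.01 0 0 0;0 0 -0.025 0 0 0;0 0 -0.042 0 0 0;0 0 -0.06 0 0 0;0 0 -0.08 0 0 0"

```text
time_s: 5.68
position: [0.5554, -0.2826, 0.0635]
eef_rot: [0.805, 0.593, 0.0, 0.0]
wrist_force: [-0.1, -0.6, -1.4]
opening: 0.0174
grasp_force: 97.7
```

arm_command --rows "0 0 -0.02 0 0 0;0 0 -0.04 0 0 0;0 0 -0.06 0 0 0;0 0 -0.08 0 0 0;0 0 -0.095 0 0 0"

```text
time_s: 6.1
position: [0.5557, -0.2827, 0.1114]
eef_rot: [0.805, 0.593, 0.0, 0.001]
wrist_force: [0.1, 0.2, -1.6]
opening: 0.0176
grasp_force: 97.7
```

arm_command --rows "0 0 -0.012 0 0 0;0 0 -0.02 0 0 0;0 0 -0.024 0 0 0;0 0 -0.024 0 0 0;0 0 -0.024 0 0 0"

```text
time_s: 6.52
position: [0.5552, -0.2823, 0.1216]
eef_rot: [0.805, 0.593, -0.0, -0.0]
wrist_force: [0.1, 0.6, -1.4]
opening: 0.0173
grasp_force: 97.7
```

```bash
python3 - <<'E'
from h import *
s=bot.state();p=s['position'];q=s['eef_rot'];print(p,q,s['joint_pos'],s['wrist_torque'])
f=bot.grab_frame('wrist');cv2.imwrite('pics/w5.png',f[:,:,::-1])
# turn about dish centre 71 mm from the tool, to tool y = -90
y=Ro.from_quat(q).as_matrix()[:,1];a0=np.degrees(np.arctan2(y[1],y[0]));e=a0-90
c=p[:2]-.071*np.array([np.cos(np.radians(e)),np.sin(np.radians(e))]);print('yaw',a0,'ctr',c)
E
```

```text
[ 0.55517119 -0.2823292   0.12159178] [ 8.05362030e-01  5.92783183e-01 -1.40083673e-04 -2.80503963e-04] [ 0.08677733  0.64764865  0.45491898  1.93785373 -0.44885477  0.65721934
  0.52140178] [-0.16876224  0.02261088  0.00510087]
yaw -17.290471875637262 ctr [ 0.57627353 -0.21453767]
```

View pics/w5.png

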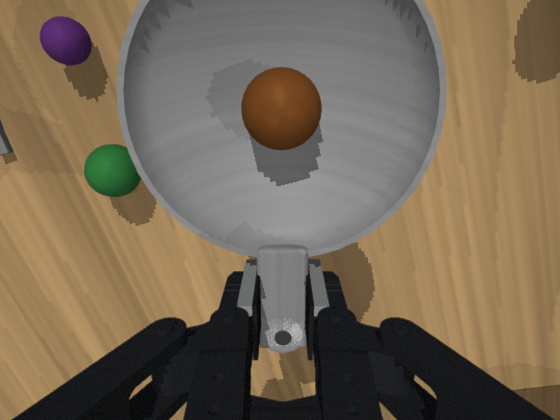

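The dish is up about 11 cm, level, with the ball still at (281,109). Next I'll turn it about the dish's own axis (71 mm along tool +x), 3° per row.

arm_command --rows "0 -0.0025 -0.002 0 0 0.0028;0.0002 -0.0074 -0.006 0 0 0.0083;0.0008 -0.0148 -0.01 0 0 0.0167;0.0017 -0.0222 -0.014 0 0 0.025;0.0031 -0.0295 -0.016 0 0 0.0333"

```text
time_s: 6.98
position: [0.5413, -0.2766, 0.1297]
eef_rot: [0.864, 0.504, -0.0, -0.0]
wrist_force: [0.7, 1.0, -2.0]
opening: 0.0176
grasp_force: 97.8
```

arm_command --rows "0.0002 -0.0074 0 0 0 0.0083;0.0008 -0.0148 0 0 0 0.0167;0.0017 -0.0222 0 0 0 0.025;0.0031 -0.0295 0 0 0 0.0333;0.0048 -0.0368 0 0 0 0.0417"

```text
time_s: 7.4
position: [0.5264, -0.2653, 0.1296]
eef_rot: [0.922, 0.387, -0.0, -0.0]
wrist_force: [-0.4, -0.2, -2.0]
opening: 0.0174
grasp_force: 97.8
```

```bash
cat > chk.py <<'E'
from h import *
np.set_printoptions(precision=4,suppress=True)
s=bot.state();p=s['position'];M=Ro.from_quat(s['eef_rot']).as_matrix();y=M[:,1];a=np.arctan2(y[1],y[0])
print(s['time_s'],p,'yaw',np.degrees(a),'ctr',p[:2]+.071*M[:2,0],'z',M[:,2],s['grasp_force'],s['joint_pos'][-1])
f=bot.grab_frame('wrist');h=cv2.cvtColor(f,cv2.COLOR_RGB2HSV)
m=((h[...,0]<14)&(h[...,1]>170))[0:240,150:420].astype(np.uint8);_,l,st,ce=cv2.connectedComponentsWithStats(m);i=1+st[1:,4].argmax();x,yy,w,hh,A=st[i];print('ball box centre',x+150+w/2,yy+hh/2,w,hh)
cv2.imwrite('pics/last.png',f[:,:,::-1])
E
python3 chk.py
```

```text
7.4 [ 0.5264 -0.2653  0.1296] yaw -44.497053819317124 ctr [ 0.5761 -0.2146] z [-0.0008  0.0004 -1.    ] 97.75552868843079 0.16881903937747272
ball box centre 281.0 107.0 78 78
```

The ball is steady and the centre hasn't moved. I'll carry on turning.

arm_command --rows "0.0002 -0.0074 0 0 0 0.0083;0.0008 -0.0148 0 0 0 0.0167;0.0017 -0.0222 0 0 0 0.025;0.0031 -0.0295 0 0 0 0.0333;0.0048 -0.0368 0 0 0 0.0417"

```text
time_s: 7.87
position: [0.5151, -0.2508, 0.1297]
eef_rot: [0.965, 0.264, -0.0, -0.0]
wrist_force: [0.1, -0.2, -2.1]
opening: 0.0177
grasp_force: 97.8
```

arm_command --rows "0.0002 -0.0074 0 0 0 0.0083;0.0008 -0.0148 0 0 0 0.0167;0.0017 -0.0222 0 0 0 0.025;0.0031 -0.0295 0 0 0 0.0333;0.0048 -0.0368 0 0 0 0.0417"

```text
time_s: 8.28
position: [0.5078, -0.2336, 0.1297]
eef_rot: [0.991, 0.135, -0.0, -0.0]
wrist_force: [0.5, 0.2, -2.1]
opening: 0.0174
grasp_force: 97.8
```

arm_command --rows "0.0002 -0.0074 0 0 0 0.0083;0.0008 -0.0148 0 0 0 0.0167;0.0017 -0.0222 0 0 0 0.025;0.0029 -0.0283 0 0 0 0.0319;0.0048 -0.0368 0 0 0 0.0417"

```text
time_s: 8.7
position: [0.5053, -0.2154, 0.1297]
eef_rot: [1.0, 0.005, -0.0, -0.0]
wrist_force: [-0.0, 0.7, -2.1]
opening: 0.0173
grasp_force: 97.8
```

arm_command --rows "0 0 0 0 0 0;0 0 0 0 0 0;0 0 0 0 0 0;0 0 0 0 0 0;0 0 0 0 0 0"

```text
time_s: 9.12
position: [0.5054, -0.2159, 0.13]
eef_rot: [1.0, 0.006, 0.0, 0.0]
wrist_force: [-0.4, 0.1, -1.9]
opening: 0.0176
grasp_force: 97.8
```

```bash
python3 chk.py
```

```text
9.1167 [ 0.5054 -0.2159  0.13  ] yaw -89.31888612074519 ctr [ 0.5764 -0.2151] z [ 0.0003 -0.     -1.    ] 97.78855562210083 -0.45544294190266343
ball box centre 279.5 108.0 75 80
```

View pics/last.png

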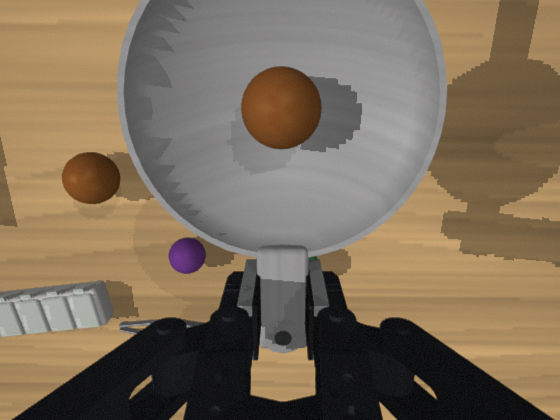

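The dish is held level and square (yaw -89.3°), with its underside about 118 mm up and the ball at (281,108), the middle. I'll let it settle briefly and hand in.

arm_command --rows "0 0 0 0 0 0;0 0 0 0 0 0;0 0 0 0 0 0;0 0 0 0 0 0;0 0 0 0 0 0"

```text
time_s: 9.58
position: [0.5054, -0.2156, 0.1299]
eef_rot: [1.0, 0.006, 0.0, 0.0]
wrist_force: [-1.1, -0.1, -2.3]
opening: 0.0173
grasp_force: 97.8
```

```bash
python3 -c "
from station import bot
print(bot.sign_off())"
```

```text
the job is handed in; nothing more can be done
None
```

I handed the job in at about 9.6 s: the dish is held level and still by the ear towards the robot, underside about 12 cm up, free ear square to the front edge and the ball in the middle; the sign-off returned no verdict.

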